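Slide the panel holder onto the dovetail rail and clamp it

TASK

Slide the panel holder onto the dovetail rail from the rail's open, tapered end and push it gently all the way home until it rests against the rubber end stop, without ramming the stop. Then turn the red clamp knob on its side clockwise until it is tight, let go, and leave the other things on the bench where they are.

Things in the scene. Friction and masses are not known exactly. Their poses are not given: they have to be found in the camera images.
- panel_holder: Loose grey carriage, about 0.4 kg, upright. Origin: centre of its underside under the dovetail channel. x runs along the channel (76 mm, x -38 to 38), y to the clamp side, z up. It goes on with its +x end leading, along the rail's +x. Top plate: upper face z = 27.5, lower face (channel roof) z = 17.5; jaws below reach under the rail flanks with about 1 mm side play each way, 2 mm of lift.
- panel_block (a point): Centre of the top of the black slotted block on the holder, the place to grip: at x = 0, y = -17, z = 61.5 mm of the holder, axes as the holder's. The block is 40 mm along x, 28 mm across y, 34 mm tall down to the plate; a 10 mm slot along x is open at its top. The knob's bar stands clear of it by 34 mm on the +y side.
- knob_grip (a point): Centre of the clamp knob's red bar, on its upright turning axis, at x = 0, y = 37.2, z = 44 mm of the holder. Bar 36 mm long, 11 mm thick, 24 mm tall (12 above and below this point), on a hub of 13 mm radius whose top lies 12 mm below this point. The point turns with the knob, its x along the bar; at joint 0 the bar lies along the holder's x.
- clamp_knob (a joint): Knob angle in rad: 0 loose, grows clockwise seen from above, ends at 1.5; starts 0 to 0.15. An eccentric disc under it meets the rail's edge at about 0.4 to 1.0, draws the holder up to 1.2 mm sideways (toward its +y) and wedges it; torque 0.06 N m loose, rising to 0.1 to 0.4. Tight from 1.2; stays where it is left.
- rail: Fixed dovetail rail on a dark pedestal. Origin: on the bench under the rail's middle; x along the rail, z up. Bright dovetail head: 140 mm long (x -70 to 70), 36 mm wide on top, top face z = 103 mm, undercut flanks down to z = 89 (24 mm wide there). A holder riding on it has its origin at y = 0, z = 85.5 mm of the rail. Sliding takes 1 to 4 N; until clamped it slides back as freely.
- rail_mouth (a point): Middle of the rail's open end, on its top face: x = -70, y = 0, z = 103 mm of the rail, axes as the rail's. The last 8 mm of the head taper here by 3.5 mm on each side and 2.5 mm at the top.
- stop_zone (a point): Where the end stop may stand: x = 25, y = 0, z = 103 mm of the rail. The rigid grey stop (40 mm wide, 14 mm high, fixed) has a black bumper facing -x. Its place is set anew each time and is NOT measured: the bumper face lies up to 20 mm before or behind this point along the rail. Home, the holder's origin is 38 mm before that face. Find it by feel.
- sample_tin: Bystander: closed sample tin, 67 mm across, 73 mm high, origin under its centre. Leave alone.
- sanding_block: Bystander: black sanding block 63x110x22 mm lying flat, origin under its centre. Leave alone.
- small_box: Bystander: small brown box 40x70x22 mm, origin under its centre. Leave alone.

How it is judged:
On the way, in this order (a step that is already met when the one before it is completed fails the run):
1. the panel holder is on the rail and home against the end stop, its knob still loose (x of end_stop_c0 in the frame of panel_holder between 0.036 and 0.042 m and y of panel_holder in the frame of rail between -0.003 and 0.003 m and z of panel_holder in the frame of rail between 0.0835 and 0.0885 m and angle between the x axis of panel_holder and the x axis of rail, either way round below 0.08 rad and value of joint clamp_knob below 0.5 rad), for 0.2 s.
2. the clamp knob is turned tight with the holder home (x of end_stop_c0 in the frame of panel_holder between 0.036 and 0.0425 m and y of panel_holder in the frame of rail between -0.003 and 0.003 m and z of panel_holder in the frame of rail between 0.0835 and 0.0885 m and angle between the x axis of panel_holder and the x axis of rail, either way round below 0.08 rad and value of joint clamp_knob above 1.15 rad), for 0.2 s.
At the end, for the whole second after the job is handed in: The holder rests on the rail, in line with it (0.08 rad, 3 mm sideways and in height), its leading face within 2.5 mm of the bumper; the knob stands above 1.15 rad; all at rest. Before clamping it was home within 2 mm with the knob below 0.5 rad (all of step 2 and linear speed of panel_holder below 0.01 m/s); the robot touches nothing.
It fails at once if the end stop is rammed (more than 25 N between holder and stop) (contact force between panel_holder and end_stop_c0 above 25 N).
It fails at once if the holder is forced on the rail (more than 100 N between holder and rail) (contact force between panel_holder and rail above 100 N).
It fails at once if a bystander is pushed more than 25 mm or tipped over (distance of any of sample_tin, sanding_block, small_box from where it was at the start of the episode above 0.025 m or angle between any of sample_tin, sanding_block, small_box's own z axis and vertical above 0.5 rad).
It also fails if it takes over 67 s, if anything falls off the work surface, if the arm or the gripper's body presses on something with over 40 N, if the wrist force passes 120 N, or if a joint passes its speed limit or range.

ROBOT

A 7-joint arm with a two-finger parallel gripper is mounted at the origin on a cart in front of the work surface, level with it; the furniture and walls round the work are solid. World frame = base frame: x ahead of the robot, y to its left, z up, the work surface at z = 0. Lengths are in m, angles in rad, forces in N, time in s.
With the tool pointing down it reaches from about 0.375 to 0.925 m from the base axis. Payload 3.1 kg.
Tool frame: the origin (TCP) lies midway between the tips of the shut fingers; the grasp point (between the pads) lies 19 mm behind it; z points along the fingers, y is the direction in which the jaws open and shut (so a half turn about z gives the same grasp; the last joint's range is limited). The gripper opens to 85 mm and grips with 20 to 120 N. Pads are 22 mm wide; open, the fingers measure 114 mm over their backs; the gripper's body (76 mm by 85 mm) begins 54 mm behind the grasp point. The pads swing forward as they close: fully open they stand 13 mm farther back than shut.
Start: joints at [-1.224, 0.383, 0.044, 1.598, -0.018, 1.161, -0.05], TCP at [0.28, 0.587, 0.231] pointing down, gripper open.
Joint ranges: [-2.61, 2.61], [-0.41, 2.15], [-1.48, 1.57], [0, 2.5], [-1.57, 4.71], [0.05, 1.97], [-2.85, 2.85]. Speed limits (rad/s): [2.79, 2.79, 3.14, 3.14, 3.14, 3.14, 3.14].

INTERFACE

Orientations are given as a 3x3 rotation matrix whose columns are the frame's x, y, z axes.
In Python, from plant import bot gives the robot as it stands. The module is installed in compiled form; this text tells all that it offers. Calls block until the motion is done:
- bot.goto(position, orientation): joint-space move of the TCP to a pose.
- bot.move_l(position, ori=None, vel=0.15): straight line of the TCP; ori=None keeps the orientation; vel is the mean speed in m/s.
- bot.goto_joints(angles): joint-space move.
- bot.grip(opening, effort=None): opening from 0.0 (shut) to 1.0 (fully open); effort is the grip in N (None keeps the last); returns when the fingers have stopped.
- bot.dwell(seconds).
- bot.ik(position, orientation): joint angles nearest the present ones, or None.
- bot.get_state(): the state.
- bot.read_camera(name): name is "side" or "top" or "wrist"; returns a dict with "frame" (384x512x3 uint8, red, green, blue), "fx", "fy", "cx", "cy" (pixels), "T" (4x4, takes a point from camera to world coordinates). Camera axes: x right, y down, z forward; pixel columns grow to the right and rows downward; lengths in m; the calibration is good to about 2 mm. The wrist camera is an equidistant fisheye: a pixel r from the principal point sees the ray r / f radians off the axis. A picture is of the moment at which its call begins. There is no depth.
A pose or a line that the arm cannot do raises bot.Unreachable and nothing moves.
- bot.hand_in(): hands the job in, once; it reports no verdict.
The state is a dict: "time_s": time; "joint_pos": joint angles; "joint_vel": joint speeds; "joint_torque": joint torques, N m; "position": TCP position; "tcp_rot": TCP orientation; "ft_force": force on the tool from outside, world axes, zero at the start; "torque": the same for the moment, N m; "grip_width": opening from 0.0 (shut) to 1.0 (fully open).
Only numpy, scipy, OpenCV 4.12 (cv2) and the standard library are available. Lean on these libraries where they do the work, as an engineer would, in place of code of your own. Each camera call takes 0.05 s, during which the arm holds its last target. There are 200 camera calls.

## Working session

There is one attempt and no reset: what is moved stays moved. The work goes in short steps, each a Python script; the robot and the scene stay as the last script left them, time stands still between calls to the robot, and variables do not carry over. Pictures are saved under pics/ and viewed, about 8 in all and at most 12, crops included, and the job is handed in when it is done.

```bash
mkdir -p pics; python3 - <<'E'
from plant import bot
import cv2,numpy as np
np.set_printoptions(precision=4,suppress=True)
for n in ("top","side"):
    c=bot.read_camera(n); cv2.imwrite(f"pics/{n}0.png",c["frame"][:,:,::-1]); print(n,c["fx"],c["fy"],c["cx"],c["cy"]);print(c["T"])
s=bot.get_state();print(s)
E
```

```text
top 439.7306029766823 439.7306029766823 255.29209740570883 203.34733877491342
[[-0.0271 -0.9772  0.2106  0.2687]
 [-0.9996  0.0262 -0.0072 -0.0015]
 [ 0.0015 -0.2107 -0.9776  1.4426]
 [ 0.      0.      0.      1.    ]]
side 425.20348861857883 425.20348861857883 261.6873130411504 192.98353922197919
[[ 0.498  -0.5443  0.6751 -0.4257]
 [-0.8669 -0.3322  0.3716 -0.5498]
 [ 0.022  -0.7703 -0.6373  1.0442]
 [ 0.      0.      0.      1.    ]]
{'time_s': 0.1, 'joint_pos': array([-1.2238,  0.3837,  0.0438,  1.5994, -0.0179,  1.1612, -0.0499]), 'joint_vel': array([-0.0016, -0.0014, -0.0005, -0.0039, -0.001 ,  0.0033, -0.0003]), 'joint_torque': array([  0.0023, -43.4731,   1.0289, -25.0454,   0.0108,   0.0055,
        -0.    ]), 'position': array([0.2793, 0.586 , 0.23  ]), 'tcp_rot': array([[-0.9027,  0.4302, -0.0009],
       [ 0.4302,  0.9027, -0.0022],
       [-0.0001, -0.0024, -1.    ]]), 'ft_force': array([-1.1348, -0.5353, -0.4975]), 'torque': array([-0.0508, -0.0129,  0.0458]), 'grip_width': 0.9996157295741324}
```

View pics/top0.png

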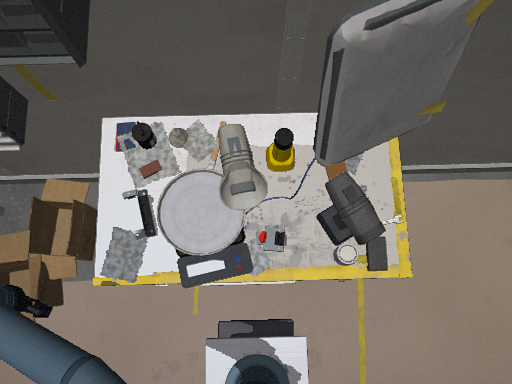

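View pics/side0.png

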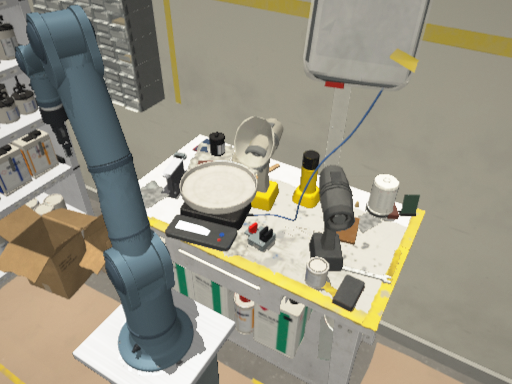

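```bash
python3 - <<'E'
import cv2,numpy as np
t=cv2.imread("pics/top0.png");s=cv2.imread("pics/side0.png")
f=lambda im,x,y,w,h:cv2.resize(im[y:y+h,x:x+w],(400,300),interpolation=cv2.INTER_CUBIC)
cv2.imwrite("pics/crop0.png",np.vstack([np.hstack([f(t,115,175,60,45*1),f(t,240,215,60,45)]),np.hstack([f(s,150,140,80,60),f(s,230,205,80,60)])]))
E
```

```text
(no output)
```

View pics/crop0.png

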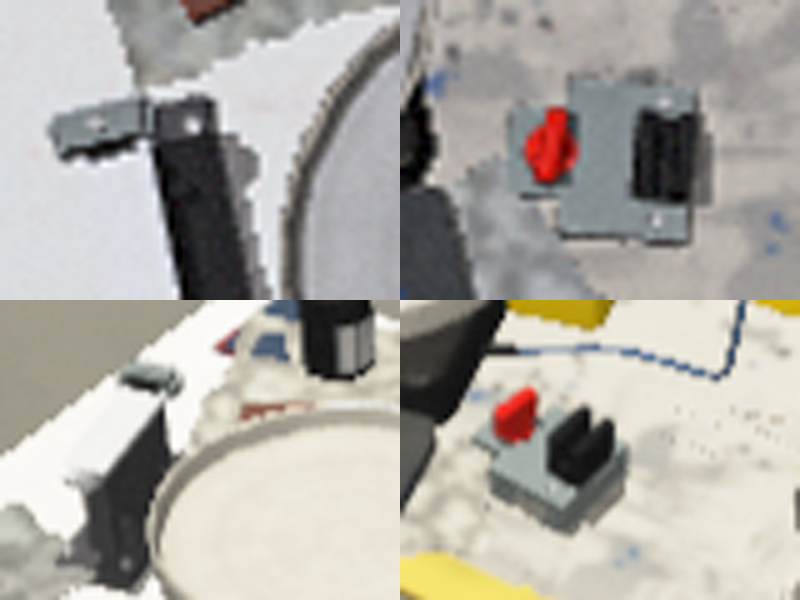

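```bash
cat > h.py <<'E'
import numpy as np,cv2
from plant import bot
np.set_printoptions(precision=4,suppress=True)
TF=dict(top=(439.73,255.29,203.35,np.array([[-0.0271,-0.9772,0.2106,0.2687],[-0.9996,0.0262,-0.0072,-0.0015],[0.0015,-0.2107,-0.9776,1.4426]])),
 side=(425.2,261.69,192.98,np.array([[0.498,-0.5443,0.6751,-0.4257],[-0.8669,-0.3322,0.3716,-0.5498],[0.022,-0.7703,-0.6373,1.0442]])))
def ray(n,u,v):
    f,cx,cy,T=TF[n]; return T[:,3],T[:,:3]@np.array([(u-cx)/f,(v-cy)/f,1])
def onz(n,u,v,z):
    o,d=ray(n,u,v); return o+d*(z-o[2])/d[2]
def fish(c,u,v,z):
    x,y=u-c["cx"],v-c["cy"]; r=np.hypot(x,y); th=r/c["fx"]
    d=np.array([np.sin(th)*x/r,np.sin(th)*y/r,np.cos(th)]); d=c["T"][:3,:3]@d; o=c["T"][:3,3]
    return o+d*(z-o[2])/d[2]
def proj_fish(c,p):
    q=np.linalg.inv(c["T"])@np.append(p,1); r=np.hypot(q[0],q[1]); th=np.arctan2(r,q[2])
    return np.array([c["cx"],c["cy"]])+c["fx"]*th*q[:2]/r
def down(yaw): # tool x at yaw, z down
    c,s=np.cos(yaw),np.sin(yaw); return np.array([[c,s,0],[s,-c,0],[0,0,-1.]])
def snap(n,name):
    c=bot.read_camera(n); cv2.imwrite(f"pics/{name}.png",c["frame"][:,:,::-1]); return c
E
python3 - <<'E'
from h import *
print("red",onz("top",262.5,236.5,.056), "block",onz("top",279.5,238.5,.0615),"side red",onz("side",253,226,.05))
for p in [(138.5,196),(142,219),(131,195)]: print(onz("top",*p,.103))
for p in [(182,161),(164,176),(166,177)]: print("s",onz("side",*p,.103))
print(bot.ik([.42,.35,.35],down(0)) , bot.ik([.42,.0,.3],down(0)))
E
```

```text
red [ 0.4592 -0.0317  0.056 ] block [ 0.4506 -0.085   0.0615] side red [ 0.4617 -0.0317  0.05  ]
[0.5906 0.353  0.103 ]
[0.5172 0.3401 0.103 ]
[0.5944 0.3765 0.103 ]
s [0.5788 0.352  0.103 ]
s [0.4706 0.349  0.103 ]
s [0.4697 0.339  0.103 ]
[-1.2437  0.1007  0.5144  1.7159 -0.0509  1.3382 -2.2905] [-0.7999 -0.2034  0.6277  2.0511  0.125   1.2582 -1.7915]
```

```bash
python3 - <<'E'
from h import *
for y in (np.pi,0):
  for p in ([.50,.35,.33],[.45,-.07,.25],[.4,.35,.2],[.53,.35,.14]): print(y,p,bot.ik(p,down(y)))
bot.goto([.50,.36,.33],down(np.pi))
c=snap("wrist","w1"); print(c["fx"],c["cx"],c["cy"],c["T"],bot.get_state()["time_s"])
np.save("w1T.npy",c["T"])
E
```

```text
3.141592653589793 [0.5, 0.35, 0.33] [-0.7873  0.2402  0.1309  1.5816 -0.0321  1.3219  0.9186]
3.141592653589793 [0.45, -0.07, 0.25] [-0.6904 -0.0525  0.7456  2.0522  0.0394  1.1283  1.6084]
3.141592653589793 [0.4, 0.35, 0.2] [-0.867   0.192   0.0783  1.9173 -0.0174  1.0329  0.7896]
3.141592653589793 [0.53, 0.35, 0.14] [-0.7333  0.446   0.1071  1.716  -0.0555  0.9825  0.965 ]
0 [0.5, 0.35, 0.33] [-1.1566  0.2637  0.5834  1.5994 -0.1486  1.3233 -2.1234]
0 [0.45, -0.07, 0.25] [-0.7901 -0.0635  0.8418  2.0549  0.0523  1.1295 -1.5425]
0 [0.4, 0.35, 0.2] [-1.2805  0.2063  0.5436  1.9358 -0.1237  1.032  -2.2534]
0 [0.53, 0.35, 0.14] [-1.1075  0.5041  0.5946  1.735  -0.3267  1.0029 -1.9634]
297.3186396354542 254.34463698146484 186.5764905201286 [[-0.0016  0.9663  0.2575  0.4329]
 [ 1.      0.0017 -0.0002  0.3612]
 [-0.0007  0.2575 -0.9663  0.4723]
 [ 0.      0.      0.      1.    ]] 1.4
```

View pics/w1.png

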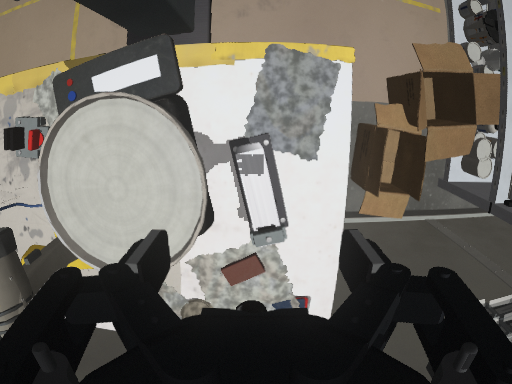

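```bash
python3 - <<'E'
import cv2
im=cv2.imread("pics/w1.png")[125:255,200:310]
cv2.imwrite("pics/w1c.png",cv2.resize(im,None,fx=4.6,fy=4.6,interpolation=cv2.INTER_CUBIC))
E
```

```text
(no output)
```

View pics/w1c.png

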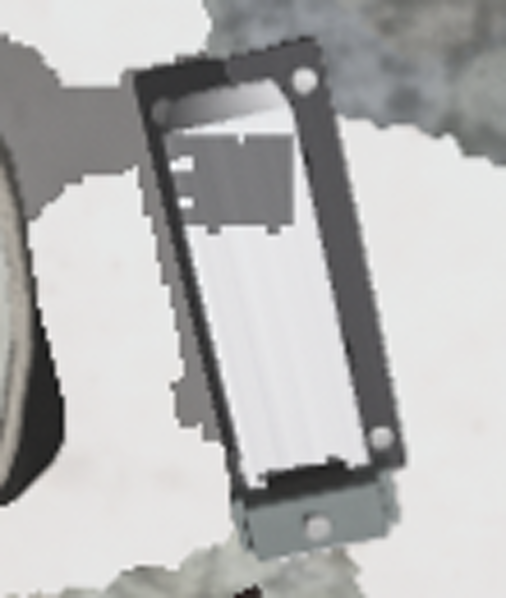

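```bash
cat >> h.py <<'E'
CW=dict(fx=297.3186,cx=254.3446,cy=186.5765)
E
python3 - <<'E'
from h import *
c=dict(CW,T=np.load("w1T.npy"))
P={k:fish(c,(u+.5)/4.6-.5+200,(v+.5)/4.6-.5+125,.103) for k,(u,v) in dict(L1=(188,235),L2=(243,480),R1=(300,140),R2=(365,458),mL=(168,112),mR=(278,82),bump=(305,470)).items()}
for k in P: print(k,P[k])
for a,b in(("L1","L2"),("R1","R2")):
    d=P[b]-P[a]; print(np.arctan2(d[1],d[0]))
d=(P["L2"]-P["L1"]); d/=np.linalg.norm(d); n=np.array([-d[1],d[0],0]); print("width",(P["R1"]-P["L1"])@n,(P["R2"]-P["L1"])@n)
# bowl rim
for z in(.1,.15): print("bowl",fish(c,207,200,z))
E
```

```text
L1 [0.517  0.3434 0.103 ]
L2 [0.5903 0.3586 0.103 ]
R1 [0.4903 0.3742 0.103 ]
R2 [0.5834 0.3942 0.103 ]
mL [0.4826 0.3382 0.103 ]
mR [0.4744 0.3681 0.103 ]
bump [0.5871 0.3767 0.103 ]
0.20464776475329996
0.21156977649072956
width 0.035560410614922294 0.03621945271107864
bowl [0.5506 0.2984 0.1   ]
bowl [0.5348 0.3069 0.15  ]
```

```bash
python3 - <<'E'
from h import *
c=dict(CW,T=np.load("w1T.npy"))
for z in(.08,.11,.14,.17): print(z,"wrist rim L/R",fish(c,207,190,z)[1],fish(c,41,180,z)[1],"top rim",onz("top",158,212,z)[1],onz("top",246,212,z)[1])
bot.goto([.44,-.07,.27],down(np.pi))
c=snap("wrist","w2"); np.save("w2T.npy",c["T"]); s=bot.get_state();print(s["time_s"],s["position"],s["joint_pos"])
im=cv2.imread("pics/w2.png"); r=(im[:,:,2]>140)&(im[:,:,1]<70); ys,xs=np.nonzero(r); print(xs.mean(),ys.mean(),len(xs))
u,v=map(int,proj_fish(c,np.array([.455,-.065,.04]))); print(u,v)
y0=max(v-65,0);x0=max(u-85,0);print(x0,y0); cv2.imwrite("pics/w2c.png",cv2.resize(im[y0:y0+130,x0:x0+170],None,fx=4.6,fy=4.6,interpolation=cv2.INTER_CUBIC))
E
```

```text
0.08 wrist rim L/R 0.2956812751686463 0.008988139223008562 top rim 0.2960790210752085 0.018532192305776313
0.11 wrist rim L/R 0.30068984679903693 0.035921684725745584 top rim 0.2895273033060493 0.0180911488820472
0.14 wrist rim L/R 0.3056984184294276 0.06285523022848272 top rim 0.2829755855368902 0.017650105458318088
0.17 wrist rim L/R 0.3107069900598183 0.08978877573121985 top rim 0.2764238677677311 0.017209062034588978
3.0583 [ 0.4409 -0.0686  0.2704] [-0.4181 -0.076   0.4634  2.0359  0.037   1.173   1.6035]
298.0823970037453 161.4569288389513 267
257 171
172 106
```

View pics/w2c.png

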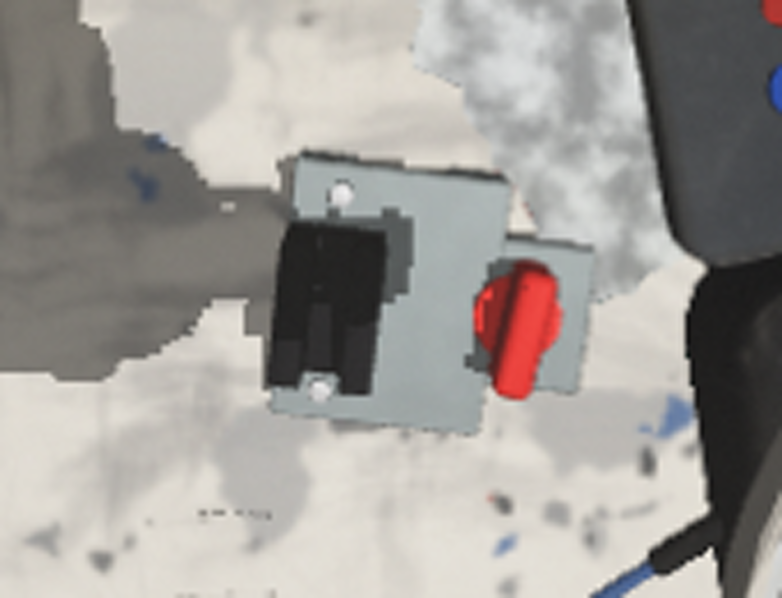

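```bash
python3 - <<'E'
from h import *
c=dict(CW,T=np.load("w2T.npy"))
g=lambda u,v,z:fish(c,(u+.5)/4.6-.5+172,(v+.5)/4.6-.5+106,z)
UL,UR,LR,LL=[g(*p,.0275) for p in((300,155),(508,182),(478,432),(270,408))]
for a,b in((UL,LL),(UR,LR)): d=b-a; print("len",np.linalg.norm(d),"yaw",np.arctan2(d[1],d[0]))
d=UR-UL;print("w",np.linalg.norm(d),np.arctan2(-d[0],d[1])); print("plate c",(UL+UR+LR+LL)/4)
print("block bottom row corners at z=.0615 far:",g(270,387,.0615),g(372,393,.0615),"mid row y",g(278,300,.0615),g(380,300,.0615))
print("knob top ctr",g(533,318,.056),"ends",g(541,265,.056),g(518,385,.056))
E
```

```text
len 0.07515546894828797 yaw -0.129176527146699
len 0.07464481007434601 yaw -0.09651646348419363
w 0.05945628763966102 -0.12658541499116302
plate c [ 0.4561 -0.0668  0.0275]
block bottom row corners at z=.0615 far: [ 0.4737 -0.0987  0.0615] [ 0.4753 -0.0714  0.0615] mid row y [ 0.4499 -0.0962  0.0615] [ 0.4498 -0.0693  0.0615]
knob top ctr [ 0.4558 -0.0282  0.056 ] ends [ 0.4413 -0.0264  0.056 ] [ 0.4745 -0.0318  0.056 ]
```

```bash
python3 - <<'E'
from h import *
R=down(np.pi-.115); p=np.array([.454,-.0828,0])
bot.grip(.58,60)
bot.goto(p+[0,0,.12],R)
f=lambda:(lambda s:print(round(s["time_s"],2),s["position"],s["ft_force"],s["torque"],round(s["grip_width"],3)))(bot.get_state())
f(); bot.move_l(p+[0,0,.033],vel=.1); f()
s=bot.get_state()
if abs(s["ft_force"][2])<6:
    bot.grip(0.0,60); f()
    bot.move_l(p+[0,0,.053],vel=.08); f()
    snap("side","s1"); c=snap("wrist","w3"); np.save("w3T.npy",c["T"])
    a=cv2.imread("pics/s1.png")[190:280,220:320]; b=cv2.imread("pics/w3.png")
    cv2.imwrite("pics/g1.png",np.hstack([cv2.resize(a,(400,360)),cv2.resize(b[90:300,140:390],(400,360))]))
E
```

```text
4.16 [ 0.4547 -0.0829  0.1206] [-0.1094  0.2539  0.6235] [ 0.0041 -0.0174 -0.0369] 0.58
5.17 [ 0.4548 -0.0829  0.0336] [ 0.172  -0.5598 -0.1457] [-0.0131  0.0218 -0.0176] 0.582
5.49 [ 0.455  -0.0829  0.0339] [-0.3587  1.4103  4.2577] [ 0.0361  0.1532 -0.0721] 0.318
5.89 [ 0.4538 -0.0826  0.053 ] [-0.05   -0.348  -3.5499] [-0.0574 -0.0015  0.0221] 0.316
```

View pics/g1.png

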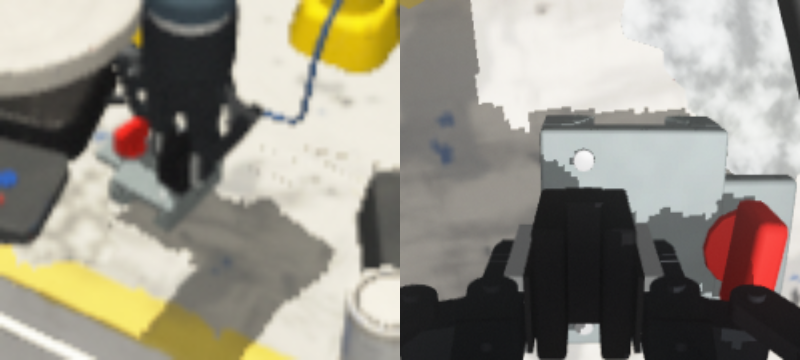

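```bash
cat >> h.py <<'E'
YR=.208; d=np.array([np.cos(YR),np.sin(YR),0]); n=np.array([-d[1],d[0],0]); O=np.array([.547,.368,0])
Q=np.c_[d,n,[0,0,1]]; RG=down(np.pi+YR)
def tcp(x,y,z): return O+d*x+n*(y-.017)+[0,0,z+.0337]
def st(base=np.zeros(3)):
    s=bot.get_state(); h=Q.T@(s["position"]-O)+[0,.017,-.0337]
    return s,h,Q.T@s["ft_force"]-base
E
python3 - <<'E'
from h import *
bot.move_l([.45,-.08,.25],vel=.2)
bot.goto(tcp(-.133,0,.19),RG)
bot.move_l(tcp(-.133,0,.0868),vel=.12); bot.dwell(.3)
s,h,base=st(); print(s["time_s"],h,base,s["torque"]); np.save("base.npy",base)
for x in np.arange(-.128,-.094,.004):
    bot.move_l(tcp(x,0,.0868),vel=.03); s,h,F=st(base); print(round(s["time_s"],2),h,F,s["torque"])
    if abs(F).max()>10: break
snap("side","s2"); c=snap("wrist","w4")
a=cv2.imread("pics/s2.png")[120:220,120:230]; b=cv2.imread("pics/w4.png")
cv2.imwrite("pics/g2.png",np.hstack([cv2.resize(a,(400,360)),cv2.resize(b[90:300,140:390],(400,360))]))
E
```

```text
9.9333 [-0.1326  0.0002  0.0874] [-0.0261 -0.6044 -3.0672] [-0.0106 -0.0046  0.0437]
10.25 [-0.1276 -0.      0.0869] [-0.3004  1.1362 -0.2825] [-0.0746 -0.0071 -0.0402]
10.53 [-0.1237 -0.0001  0.0868] [0.2143 0.8569 0.034 ] [-0.0916 -0.0388 -0.021 ]
10.82 [-0.1197 -0.0001  0.0868] [ 0.0126  1.1372 -0.3609] [-0.1322 -0.0584  0.0126]
11.1 [-0.1157 -0.0001  0.0869] [-0.1005  0.6897 -0.7504] [-0.0843 -0.0088 -0.012 ]
11.38 [-0.1117 -0.      0.0869] [-0.4057  0.7814 -0.1643] [-0.0888 -0.0162  0.0035]
11.67 [-0.1077 -0.0001  0.0869] [ 0.92    0.0436 -0.6978] [-0.1045 -0.002  -0.0565]
11.95 [-0.1037 -0.      0.0869] [ 0.1979  1.0668 -1.6123] [-0.0842 -0.0509 -0.0038]
12.23 [-0.0997 -0.0001  0.0869] [ 0.1579  0.8238 -0.3075] [-0.0647 -0.0326  0.0035]
12.52 [-0.0957 -0.0001  0.0869] [ 0.5172 -0.1569 -0.0484] [-0.0608  0.004  -0.0218]
```

View pics/g2.png

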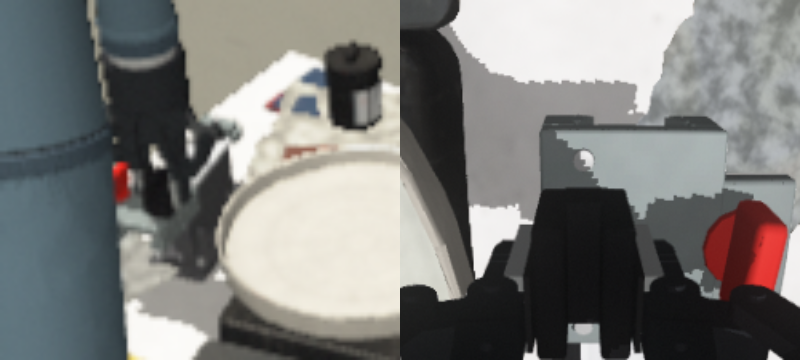

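```bash
cat >> h.py <<'E'
def advance(x,x1,step,y=0.,z=.0868,vel=.03,fx=6):
    base=np.load("base.npy")
    while x<x1-1e-6:
        x=min(x+step,x1); bot.move_l(tcp(x,y,z),vel=vel); s,h,F=st(base)
        print(round(s["time_s"],2),"cmd",round(x,4),round(y,4),round(z,4),h,F,s["torque"])
        if F[0]<-fx or abs(F).max()>12: print("STOP"); break
        if abs(F[1])>3: y+=np.sign(F[1])*.0004
        if abs(F[2])>4: z+=np.sign(F[2])*.0004
    return x,y,z
E
python3 - <<'E'
from h import *
print(advance(-.096,-.040,.004))
E
```

```text
12.9 cmd -0.092 0.0 0.0868 [-0.0917 -0.0001  0.0869] [-0.1312  0.3289 -0.3342] [-0.0945  0.0138 -0.0086]
13.18 cmd -0.088 0.0 0.0868 [-0.0877 -0.0001  0.0868] [-0.2547 -0.5295 -1.2061] [-0.0931  0.0124 -0.0015]
13.47 cmd -0.084 0.0 0.0868 [-0.0837 -0.0001  0.0868] [ 0.1838  1.2126 -0.2886] [-0.0714 -0.0108 -0.0364]
13.75 cmd -0.08 0.0 0.0868 [-0.0796 -0.0001  0.0869] [ 0.3172  0.2183 -0.7729] [-0.0823 -0.0215 -0.0373]
14.03 cmd -0.076 0.0 0.0868 [-0.0757 -0.0001  0.0869] [ 0.4024  0.844  -0.4017] [-0.1554 -0.0508  0.0214]
14.32 cmd -0.072 0.0 0.0868 [-0.0717 -0.0001  0.0869] [ 0.4517  0.1973 -0.4144] [-0.1832 -0.0943  0.0222]
14.6 cmd -0.068 0.0 0.0868 [-0.0676 -0.0001  0.0869] [-0.1003  0.7656 -0.4535] [-0.0829 -0.0857  0.027 ]
14.88 cmd -0.064 0.0 0.0868 [-0.0637 -0.0001  0.0869] [ 0.1028  0.4859 -0.0284] [-0.0819 -0.0742  0.004 ]
15.17 cmd -0.06 0.0 0.0868 [-0.0597 -0.      0.0869] [-0.0206  0.505  -0.3352] [-0.0832 -0.0352  0.0457]
15.45 cmd -0.056 0.0 0.0868 [-0.0556 -0.0001  0.0869] [-0.2523  0.3405 -0.8599] [-0.1334  0.0421  0.0097]
15.73 cmd -0.052 0.0 0.0868 [-0.0516 -0.      0.0869] [ 0.2494  1.4125 -0.625 ] [-0.1544 -0.0657 -0.0078]
16.02 cmd -0.048 0.0 0.0868 [-0.0477 -0.0001  0.0868] [-0.9297 -0.2005 -0.528 ] [-0.0967 -0.0329  0.0131]
16.3 cmd -0.044 0.0 0.0868 [-0.0437  0.      0.0868] [-1.0435  0.2498 -0.965 ] [-0.1071 -0.0325  0.0629]
16.58 cmd -0.04 0.0 0.0868 [-0.0397 -0.      0.0868] [ 0.3241  0.4194 -0.841 ] [-0.1461 -0.0323  0.0229]
(-0.04, 0.0, 0.0868)
```

```bash
python3 - <<'E'
from h import *
base=np.load("base.npy"); z=.0868
while z>.0835:
    z-=.0005; bot.move_l(tcp(-.04,0,z),vel=.02); s,h,F=st(base); print(z,h,F,s["torque"])
    if F[2]>2.5: break
print(s["time_s"])
z+=.0006
bot.move_l(tcp(-.04,0,z),vel=.02)
print(advance(-.04,-.012,.0013,0,z,.02,4.5))
E
```

```text
0.0863 [-0.0401  0.0001  0.0863] [ 0.2905  0.4035 -1.0017] [-0.0672 -0.0047 -0.0101]
0.0858 [-0.04    0.0001  0.0859] [-0.0522  0.0242 -0.2341] [-0.0489 -0.0205  0.0155]
0.0853 [-0.0396  0.0002  0.0858] [0.1567 0.7724 3.4865] [-0.0368 -0.0062 -0.0699]
17.3333
17.83 cmd -0.0387 0 0.0859 [-0.0385 -0.      0.0858] [-0.118  -0.1199 -0.5951] [-0.0403 -0.0967  0.0129]
18.08 cmd -0.0374 0 0.0859 [-0.0373 -0.0001  0.0858] [0.1407 1.1105 0.6274] [-0.0524 -0.0278  0.0607]
18.33 cmd -0.0361 0 0.0859 [-0.036  -0.0001  0.0858] [1.0005 1.5793 0.7743] [-0.0128 -0.0357 -0.0295]
18.58 cmd -0.0348 0 0.0859 [-0.0347 -0.      0.0859] [-0.0632  0.7949 -0.4365] [-0.078  -0.0355 -0.0442]
18.83 cmd -0.0335 0 0.0859 [-0.0334 -0.      0.0859] [0.2779 0.2735 0.6658] [-0.0536 -0.0511 -0.0402]
19.08 cmd -0.0322 0 0.0859 [-0.0321 -0.0001  0.0859] [-0.0216  0.6554  0.0085] [-0.0979 -0.0713 -0.011 ]
19.33 cmd -0.0309 0 0.0859 [-0.0308 -0.0001  0.0858] [0.7233 0.5913 0.8304] [-0.064  -0.0647  0.0115]
19.58 cmd -0.0296 0 0.0859 [-0.0295 -0.      0.0859] [0.746  0.2971 0.7281] [-0.0291 -0.0481 -0.001 ]
19.83 cmd -0.02
[... 750 characters left out ...]
     0.0859] [0.0869 1.1341 0.2852] [-0.0384  0.0018 -0.036 ]
21.83 cmd -0.0179 0 0.0859 [-0.0178 -0.0001  0.0859] [0.7596 0.7202 0.4466] [-0.0331 -0.0296 -0.0239]
22.08 cmd -0.0166 0 0.0859 [-0.0165 -0.      0.0859] [0.3603 0.6107 0.3131] [-0.0397 -0.0557 -0.049 ]
22.33 cmd -0.0153 0 0.0859 [-0.0152 -0.      0.0859] [-0.2707  0.7917  0.9579] [-0.0707 -0.0294  0.0058]
22.58 cmd -0.014 0 0.0859 [-0.0139 -0.      0.0859] [0.2341 0.8977 0.2682] [-0.0419  0.015  -0.0014]
22.83 cmd -0.0127 0 0.0859 [-0.0126 -0.      0.0859] [-0.6968  1.1951 -0.0907] [-0.0509 -0.0293 -0.0116]
23.08 cmd -0.012 0 0.0859 [-0.012   0.      0.0859] [-0.1142  0.783  -0.0622] [-0.0283 -0.022  -0.0222]
(-0.012, 0, 0.0859)
```

```bash
python3 - <<'E'
from h import *
print(advance(-.012,.015,.001,0,.0859,.02,4))
bot.dwell(.2); s,h,F=st(np.load("base.npy")); print(s["time_s"],h,F)
E
```

```text
23.33 cmd -0.011 0 0.0859 [-0.0109 -0.      0.0859] [ 0.6523 -0.0371  0.2159] [-0.1015 -0.0004 -0.0268]
23.58 cmd -0.01 0 0.0859 [-0.0099 -0.0001  0.0859] [-0.4937  1.044   0.296 ] [-0.0156 -0.0233 -0.0482]
23.83 cmd -0.009 0 0.0859 [-0.0089 -0.      0.0859] [0.2856 0.9431 0.0172] [-0.0193 -0.0634 -0.0514]
24.08 cmd -0.008 0 0.0859 [-0.0079 -0.      0.0859] [1.0569 0.4003 0.3475] [-0.0813 -0.0368  0.0157]
24.33 cmd -0.007 0 0.0859 [-0.0069 -0.      0.0859] [ 0.4962  1.2463 -0.0459] [-0.0288 -0.0628  0.0323]
24.58 cmd -0.006 0 0.0859 [-0.0059 -0.0001  0.0859] [ 0.0253  0.0364 -0.6232] [-0.0283 -0.0257 -0.0183]
24.83 cmd -0.005 0 0.0859 [-0.0049 -0.      0.0859] [-0.5431  0.3316  0.4457] [-0.0525 -0.0103 -0.0103]
25.08 cmd -0.004 0 0.0859 [-0.0039  0.      0.0859] [0.1955 0.2512 0.7307] [-0.069  -0.0023 -0.0439]
25.33 cmd -0.003 0 0.0859 [-0.0029 -0.      0.0859] [ 0.3958  0.1244 -0.2682] [-0.052  -0.0681 -0.0186]
25.58 cmd -0.002 0 0.0859 [-0.0019 -0.      0.0859] [0.3856 0.5027 0.4632] [ 0.0001 -0.0313  0.0102]
25.83 cmd -0.001 0 0.0859 [-0.0009  0.0001  0.0859] [ 0.2919 -0.0705 -0.0455] [-0.0308 -0.0759  0.0524]
26.08 cmd 0.0 0 0.0859 [0.0001 0.     0.0859] [ 0.7729  1.129  -1.2279] [-0.0401 -0.0747 -0.0445]
26.33 cmd 0.001 0 0.0859 [0.0008 0.     0.0859] [-1.425   1.6342  1.2587] [-0.0647  0.1976  0.0165]
26.58 cmd 0.002 0 0.0859 [0.0009 0.     0.086 ] [-4.9792  0.0684  4.7977] [-0.3361  0.9057  0.1037]
STOP
(0.0020000000000000035, 0, 0.0859)
26.7833 [0.0009 0.0001 0.0859] [-4.9397 -0.8257  4.2318]
```

```bash
python3 - <<'E'
from h import *
base=np.load("base.npy")
bot.move_l(tcp(.0012,0,.0855),vel=.02); s,h,F=st(base); print(s["time_s"],h,F)
bot.grip(.47,50); s,h,F=st(base); print(s["time_s"],h,F,s["grip_width"])
bot.move_l(tcp(.0012,0,.145),vel=.08)
bot.move_l(tcp(-.02,.045,.19),vel=.15); bot.dwell(.2)
c=snap("wrist","w5"); np.save("w5T.npy",c["T"]); s,h,F=st(base); print(s["time_s"],h,F)
u,v=map(int,proj_fish(c,O+n*.01+[0,0,.12])); x0,y0=max(u-75,0),max(v-60,0); print(x0,y0)
cv2.imwrite("pics/w5c.png",cv2.resize(cv2.imread("pics/w5.png")[y0:y0+130,x0:x0+160],None,fx=4.6,fy=4.6,interpolation=cv2.INTER_CUBIC))
E
```

```text
27.0333 [0.0008 0.0001 0.0858] [-5.2269 -0.5893  6.3214]
27.3167 [0.0029 0.0001 0.0862] [0.6078 0.0735 3.2541] 0.4695175662946976
29.0583 [-0.0199  0.0434  0.189 ] [0.0198 1.1418 1.8775]
161 149
```

View pics/w5c.png

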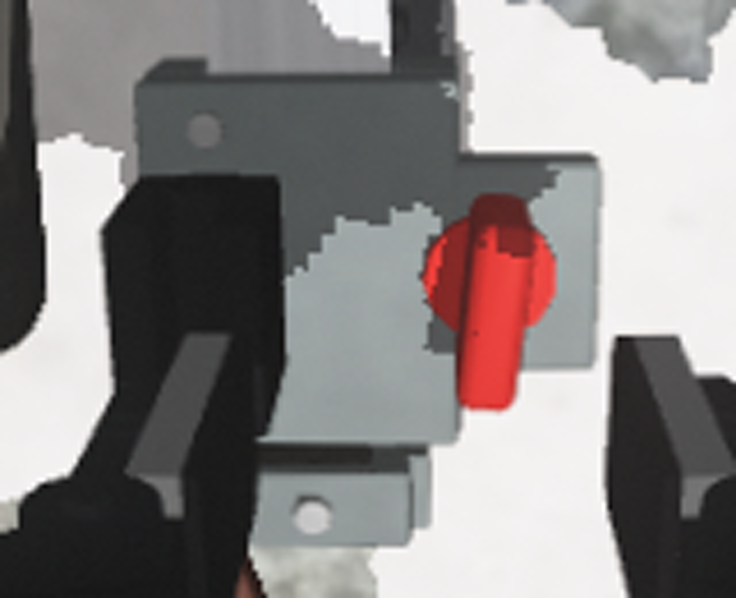

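```bash
python3 - <<'E'
from h import *
c=dict(CW,T=np.load("w5T.npy"))
g=lambda u,v,z:fish(c,(u+.5)/4.6-.5+161,(v+.5)/4.6-.5+149,z)
L1,L2,R1,R2=[g(*p,.1415) for p in((470,265),(459,400),(533,262),(516,400))]
for a,b in((L1,L2),(R1,R2)): e=b-a; print("bar yaw",np.arctan2(e[1],e[0]))
print("thick",np.linalg.norm(L2-R2)); far=g(487,410,.1415); y=np.arctan2(*(((L2+R2)-(L1+R1))[[1,0]]))
k=far-.018*np.array([np.cos(y),np.sin(y),0]); print("knob",k,"predicted",O+d*.0009+n*.0372, Q.T@(k-O))
print("hub ctr",Q.T@(g(490,275,.1175)-O))
a,b=g(458,440,.113),g(458,80,.113); e=a-b; print("plate",np.linalg.norm(e),np.arctan2(e[1],e[0]),Q.T@((a+b)/2-O))
E
```

```text
bar yaw 0.13761076907412184
bar yaw 0.11313813144507873
thick 0.010217861231571514
knob [0.5392 0.4042 0.1415] predicted [0.5402 0.4046 0.    ] [-0.0002  0.037   0.1415]
hub ctr [0.0003 0.0368 0.1175]
plate 0.0744711440597925 0.2109734416161277 [0.0004 0.0307 0.113 ]
```

```bash
python3 - <<'E'
from h import *
RK=down(np.pi+.128)
bot.grip(.36,50)
bot.goto(tcp(.0002,.054,.135),RK); bot.dwell(.2); s,h,base=st(); np.save("base2.npy",base); print(s["time_s"],h,base,s["joint_pos"])
t=np.array([.0002,.054,.0877])
bot.move_l(tcp(*t),vel=.06); s,h,F=st(base); print(s["time_s"],h,F,s["grip_width"])
if abs(F).max()<6:
    bot.grip(0,50); s,h,F=st(base); print(s["time_s"],h,F,s["torque"],s["grip_width"])
    q=s["joint_pos"]; 
    R0=s["tcp_rot"]
    yaw=lambda R:np.arctan2(R[1,0],R[0,0])
    q=bot.ik(s["position"],R0); q[6]-=.2; bot.goto_joints(q); s,h,F=st(base); print(s["time_s"],h,F,s["torque"],s["grip_width"],yaw(R0),yaw(s["tcp_rot"]))
E
```

```text
29.8667 [0.0014 0.0544 0.1375] [ 0.2425 -0.5211  0.3703] [-0.823   0.4834  0.1584  1.5926 -0.0838  1.0683  1.0566]
30.8083 [0.0006 0.0542 0.0881] [0.6416 0.7781 0.4465] 0.36258083461783336
31.1167 [0.0007 0.0542 0.0886] [-0.4372  0.3089  1.8919] [-0.0841  0.053   0.0509] 0.11633250750448008
31.425 [0.0004 0.0547 0.0886] [-1.0998  1.1114  0.1468] [ 0.1745  0.0959 -0.0175] 0.11781961154495318 -3.0136321744808012 3.073120365415491
```

```bash
python3 - <<'E'
from h import *
base=np.load("base2.npy"); yaw=lambda R:np.arctan2(R[1,0],R[0,0])
q=bot.get_state()["joint_pos"].copy()
for i in range(9):
    q[6]-=.13; bot.goto_joints(q); s,h,F=st(base); th=.208+np.pi-(yaw(s["tcp_rot"])%(2*np.pi)); print(round(s["time_s"],2),"theta",round(th,3),h,F,s["torque"],round(s["grip_width"],3))
    if abs(F).max()>20 or s["torque"][2]>1: print("STOP");break
u=snap("wrist","w6"); np.save("w6T.npy",u["T"])
E
```

```text
31.68 theta 0.401 [0.0002 0.0552 0.0886] [-0.1259  2.0157  0.097 ] [0.2131 0.0995 0.0226] 0.119
31.93 theta 0.53 [-0.0001  0.0556  0.0886] [-0.5748  2.5201  0.3108] [ 0.3393  0.292  -0.0287] 0.116
32.17 theta 0.66 [-0.0002  0.056   0.0887] [-1.4536  4.2351 -0.3942] [ 0.6076  0.3652 -0.0392] 0.114
32.42 theta 0.789 [-0.0001  0.0563  0.0888] [-1.4128  4.4342  0.4856] [ 0.8769  0.4554 -0.0456] 0.114
32.67 theta 0.921 [-0.      0.0566  0.0888] [-1.4871  5.6513  0.4432] [ 1.0768  0.4623 -0.0299] 0.114
32.92 theta 1.051 [0.0002 0.0568 0.0888] [-0.2937  4.9035 -0.2598] [ 1.1526  0.409  -0.0777] 0.118
33.17 theta 1.181 [0.0003 0.0569 0.0888] [ 0.0909  6.3296 -1.7248] [ 1.2448  0.3043 -0.0703] 0.114
33.42 theta 1.311 [0.0005 0.057  0.0888] [ 0.5155  6.744  -0.7766] [ 1.2481  0.2906 -0.0582] 0.117
33.67 theta 1.441 [0.0006 0.057  0.0888] [ 0.2316  7.3965 -1.9875] [ 1.2917  0.199  -0.1015] 0.119
```

```bash
python3 - <<'E'
from h import *
base=np.load("base2.npy")
bot.grip(.36,50); s,h,F=st(base); print(s["time_s"],h,F)
p=s["position"].copy(); p[2]+=.08; bot.move_l(p,vel=.1)
bot.goto(tcp(-.02,.045,.19),RG); bot.dwell(.2)
c=snap("wrist","w7"); np.save("w7T.npy",c["T"]); s,h,F=st(base); print(s["time_s"],h,F)
u,v=map(int,proj_fish(c,O+n*.01+[0,0,.12])); x0,y0=max(u-75,0),max(v-60,0); print(x0,y0)
cv2.imwrite("pics/w7c.png",cv2.resize(cv2.imread("pics/w7.png")[y0:y0+130,x0:x0+160],None,fx=4.6,fy=4.6,interpolation=cv2.INTER_CUBIC))
E
```

```text
34.0583 [0.0009 0.0524 0.0884] [-1.031   0.4706  1.4867]
36.4833 [-0.0201  0.045   0.1898] [-0.625   1.048   0.4918]
159 148
```

View pics/w7c.png

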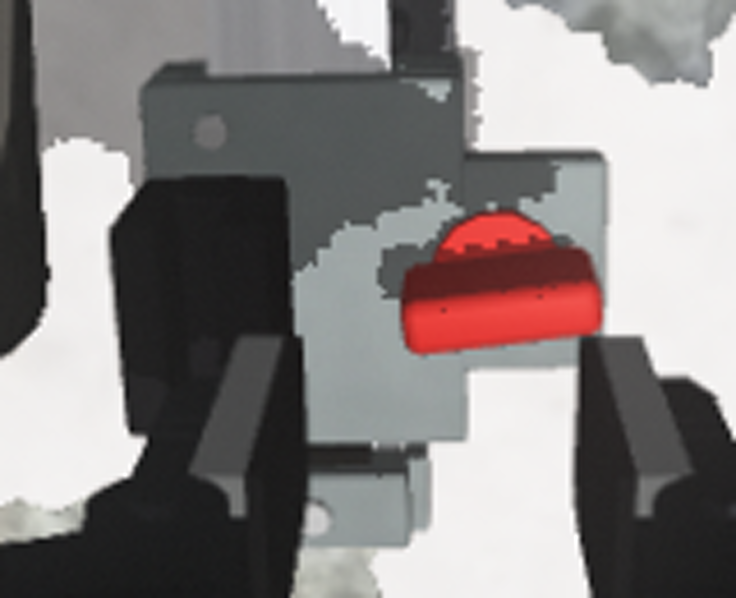

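```bash
python3 - <<'E'
from h import *
c=dict(CW,T=np.load("w7T.npy"))
g=lambda u,v,z:Q.T@(fish(c,(u+.5)/4.6-.5+159,(v+.5)/4.6-.5+148,z)-O)
for a,b in(((420,353),(600,331)),((405,302),(595,280))):
    e=g(*b,.1415)-g(*a,.1415); print("theta from x",np.pi/2-np.arctan2(e[0],e[1]) if 0 else np.arctan2(-e[1],e[0])%np.pi, e)
a,b=g(467,440,.113),g(463,80,.113); e=a-b; print("plate",np.linalg.norm(e),np.arctan2(e[1],e[0]),(a+b)/2, "lead",a)
E
```

```text
theta from x 1.4443612993492398 [-0.004   0.0319  0.    ]
theta from x 1.4513328533083267 [-0.004   0.0332  0.    ]
plate 0.07461235784431486 0.014977597831483015 [-0.0002  0.0324  0.113 ] lead [0.0371 0.033  0.113 ]
```

```bash
python3 - <<'E'
from h import *
bot.hand_in(); s=bot.get_state(); print(s["time_s"],s["ft_force"])
E
```

```text
the job is handed in; nothing more can be done
the job is handed in; nothing more can be done
```

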